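# Set out the corner-angle kit on the board

### The job

Set out the fitting kit on the plywood board, its raised strip being the back: stand the longer roof-wise angle on the scribed cross with its ridge pointing at the strip, and the shorter one close beside it on its right, side by side with their edges touching or nearly so, then nest the trough-wise angle from the V-rest down into the valley between the two. Stand the tub of screws to the left of the long angle, level with the cross and about 2 cm clear of it, and lay the pencil behind the angles, parallel to the strip, midway between the long angle's end and the strip and centred left to right on the board. Leave the sanding block and the tape measure where they are.

Things in the scene. Friction and masses are not known exactly. Their poses are not given: they have to be found in the camera images.
- roof_long: the longer of two roof-wise aluminium angles (equal 36 mm legs, wall 4 mm, 90 degrees, standing like a tent on its two leg edges): 64 mm long along its own x (the ridge), 51 mm wide over the edges along y, 28 mm high, 70 g; free. Origin under its middle at the height of the feet, z up. The slopes are at 45 degrees, so hold it by its two cut ends, fingers closing along its x.
- roof_short: the shorter roof-wise aluminium angle, same section and frame as the longer one but 46 mm long along x, 50 g; free. Origin under its middle at the height of the feet, z up. Hold it by its two cut ends, along its x.
- trough: the trough-wise aluminium angle, same section turned over (a V, open upward), 56 mm long along its own x, 51 mm wide along y, 28 mm high, 60 g; it starts lying in the notch of the V-rest, its ends standing out 15 mm on either side. Origin at the middle of its lower corner (the bottom edge), z up. Nested between two roof-wise angles whose edges touch, its lower corner stands 3 mm above the board. Hold it by its two cut ends, along its x.
- vee_rest: fixed dark steel V-rest that carries the trough-wise angle at the start: 26 mm along x, 76 mm along y, 32 mm high, its notch running along x with its bottom 14 mm above the table. Origin under its middle.
- screw_tub: open round tub of brass screws, about 65 mm across the body at grip height and 50 mm high, up to 73 mm over the screws that stick out of it; 0.26 kg, upright. Origin under its middle, z up.
- pencil: red pencil lying on the table, 195 mm long along its own y, 8 mm wide, 10 mm high, flat-sided (does not roll); free. Origin under its middle.
- kit_board: fixed plywood kit board, 10 mm thick, its top 10 mm above the table. Origin on the table's level under the scribed cross; x points to the back (away from the robot, toward the raised strip), y to the left. The board runs from -75 to +128 mm in x and +-125 mm in y; the wooden strip along its back edge stands at x = 114 to 128 mm, 21 mm above the board's top.
- sanding_block: cork sanding block, 63 x 122 x 37 mm, lying at the right; bystander, must stay. Origin under its middle.
- tape_measure: yellow tape measure, 40 x 76 x 66 mm, standing at the right; bystander, must stay. Origin under its middle.
Mind the look-alikes: they are no part of the job. Leave any green or pink look-alike of the roof_long alone.

How it is judged:
By the outcome, as a careful person would: the job done as asked, in the order asked, and still so for the second after the job is handed in, with the robot touching nothing.
It also fails if it takes over 122 s, if anything falls off the work surface, if the arm or the gripper's body presses on something with over 40 N, if the wrist force passes 120 N, or if a joint passes its speed limit or range.

### The arm

A 6-joint arm with a two-finger parallel gripper is mounted at the origin on a cart in front of the work surface, level with it; the furniture and walls round the work are solid. World frame = base frame: x ahead of the robot, y to its left, z up, the work surface at z = 0. Lengths are in m, angles in rad, forces in N, time in s.
With the tool pointing down it reaches from about 0.375 to 0.925 m from the base axis. Payload 5.7 kg.
Tool frame: the origin (TCP) lies midway between the tips of the shut fingers; the grasp point (between the pads) lies 19 mm behind it (manip.pinch_z is the distance from the TCP to the grasp point, in m); z points along the fingers, y is the line along which they close (so a half turn about z gives the same grasp; the last joint's range is limited). The gripper opens to 85 mm and grips with 20 to 120 N. Pads are 22 mm wide; open, the fingers measure 114 mm over their backs; the gripper's body (76 mm by 85 mm) begins 54 mm behind the grasp point. The pads swing forward as they close: fully open they stand 13 mm farther back than shut.
Start: joints at [-1.275, 0.359, 1.51, -0, 1.272, -0.115], TCP at [0.24, -0.55, 0.231] pointing down, gripper open.
Joint ranges: [-2.97, 2.97], [-1.01, 2.36], [0.21, 2.38], [-0.96, 4.11], [0.2, 2.71], [-2.98, 2.98]. Speed limits (rad/s): [2.39, 2.39, 3.14, 3.14, 3.14, 3.14].

### API

Orientations are given as a 3x3 rotation matrix whose columns are the frame's x, y, z axes.
In Python, from workcell import manip gives the robot as it stands.
- The arm moves only by the tool servo_tool, never from a script. Its arguments are lists of equal length, an entry for each row: "claw": the finger opening in mm, from 0 to 85.4; "offset": the shift along the tool's x, y, z in mm, a list of three; "spin": the turn about the tool's z in degrees. In form: {"claw": [claw, ...], "offset": [[dx, dy, dz], ...], "spin": [spin, ...]}. A call has exactly 10 rows; each row shifts and turns the commanded pose from where the row before left it, along the tool's axes as they then stand; what a row does not reach is not made up. A row lasts 1/10 s, in which the tool goes at most 50 mm and 8.59 degrees, less where a joint would pass 70% of its speed; a pose out of reach is approached as far as the arm can. A call is refused whole if a number of a shift passes 50 or a number of a turn 8.59, either way. A call with a gripper value outside its range is refused whole. The fingers move at their own pace and stop on an object; the grip force is fixed at half the most. Time passes only in rows, so rows that do not move let the fingers close, or fill a call up. It gives the time, the measured TCP pose, the force, the opening and the grip force at its end, in the units of the state.
- manip.state(): the state, without advancing time (a new reading comes with each control period).
- manip.grab_frame(name): name is "side" or "top"; returns the picture (400x640x3 uint8, blue, green, red); there is no depth.
- manip.get_calibration(name): a dict with "K" (3x3 intrinsics, pixels), "D" ([k1, k2, p1, p2, k3] as OpenCV has them; the pictures are not rectified), "R" (3x3) and "t" (3): a world point X has camera coordinates R X + t. Camera axes: x right, y down, z forward; pixel columns grow to the right and rows downward; lengths in m; the calibration is good to about 2 mm. A picture is of the moment at which its call begins. get_calibration takes no time and is no camera call.
- manip.sign_off(): hands the job in; it is judged then, once.
The state is a dict: "time_s": time; "joint_positions": joint angles; "joint_vel": joint speeds; "joint_efforts": joint torques, N m; "eef_pos": TCP position; "orientation": TCP orientation; "force": force on the tool from outside, world axes, zero at the start; "moment": the same for the moment, N m; "gripper_width": finger opening in m; "finger_force": force on a finger pad.
Only numpy, scipy, OpenCV 4.12 (cv2) and the standard library are available. Lean on these libraries where they do the work, as an engineer would, in place of code of your own. Each camera call takes 0.05 s, during which the arm holds its last target. There are 200 camera calls.

## Working session

There is one attempt and no reset: what is moved stays moved. The work goes in short steps, Python scripts to look and compute and a tool call to move; the robot and the scene stay as the last step left them, time stands still between calls to the robot, and variables do not carry over. Pictures are saved under pics/ and viewed, at most 14 in all, crops included, and the job is handed in when it is done.

Besides the shell and the picture viewer there is one more tool, called as name(argument=value, ...), one argument or row to a line, values as JSON. servo_tool: Moves the arm, as the interface text tells. Its arguments: {"type":"object","properties":{"claw":{"type":"array"},"offset":{"type":"array"},"spin":{"type":"array"}},"required":["claw","offset","spin"]}

```bash
mkdir -p pics
cat > h.py <<'E'
import numpy as np, cv2
from workcell import manip
def grab(n,f=None):
    im=manip.grab_frame(n)
    if f: cv2.imwrite('pics/'+f,im)
    return im
def ray(n,px):
    c=manip.get_calibration(n);R=np.array(c['R']);t=np.array(c['t']).ravel()
    u=cv2.undistortPoints(np.array(px,float).reshape(-1,1,2),np.array(c['K']),np.array(c['D'],float)).reshape(-1,2)
    d=np.c_[u,np.ones(len(u))]@R
    return -R.T@t,d
def onplane(n,px,z):
    o,d=ray(n,px); return o+d*((z-o[2])/d[:,2])[:,None]
def proj(n,P):
    c=manip.get_calibration(n)
    return cv2.projectPoints(np.array(P,float).reshape(-1,3),cv2.Rodrigues(np.array(c['R'],float))[0],np.array(c['t'],float),np.array(c['K']),np.array(c['D'],float))[0].reshape(-1,2)
E
python3 - <<'E'
from h import *
np.set_printoptions(precision=3,suppress=True)
grab('top','t0.png');grab('side','s0.png')
for n in('top','side'):
    c=manip.get_calibration(n);print(n,-np.array(c['R']).T@np.array(c['t']).ravel(),np.array(c['R']))
s=manip.state();print(s['eef_pos'],s['orientation'],s['gripper_width'],manip.pinch_z)
E
```

```text
top [ 0.225 -0.101  1.427] [[ 0.111 -0.994  0.   ]
 [-0.97  -0.108 -0.216]
 [ 0.215  0.024 -0.976]]
side [0.043 1.807 0.948] [[-0.968 -0.252 -0.   ]
 [-0.108  0.416 -0.903]
 [ 0.228 -0.874 -0.43 ]]
[ 0.239 -0.549  0.231] [[ 0.917  0.399 -0.   ]
 [ 0.399 -0.917  0.002]
 [ 0.    -0.002 -1.   ]] 0.08545104600830929 0.0187
```

View pics/t0.png

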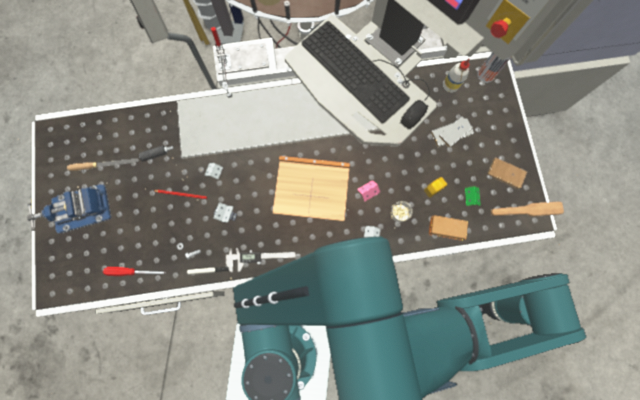

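View pics/s0.png

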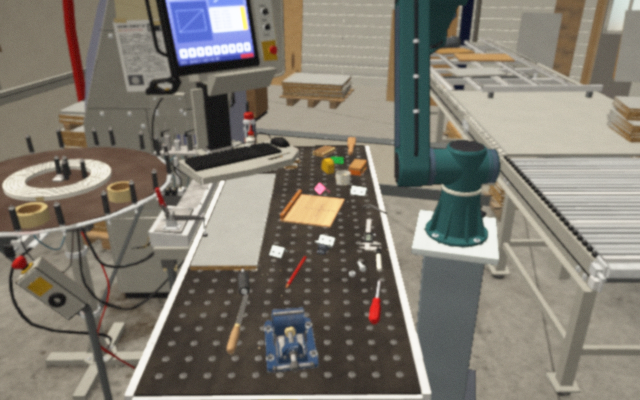

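Top: board about (312,188) with its strip at the top, pencil (181,194), silvery angles at (214,171), (223,212) and (372,232, partly under the arm), tub (401,211). Now enlarged crops.

Run:
```python
from h import *
t=cv2.imread('pics/t0.png');s=cv2.imread('pics/s0.png')
def up(a,k):return cv2.resize(a,None,fx=k,fy=k,interpolation=cv2.INTER_CUBIC)
a=up(t[150:240,140:260],4);b=up(t[150:250,260:420],5)
c=np.zeros((400,800,3),np.uint8)
b=up(t[150:250,340:420],4);c[:360,:480]=a;c[:400,480:800]=b
cv2.imwrite('pics/t1.png',c)
cv2.imwrite('pics/s1.png',up(s[170:290,255:395],5))
```

```text
(no output)
```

View pics/t1.png

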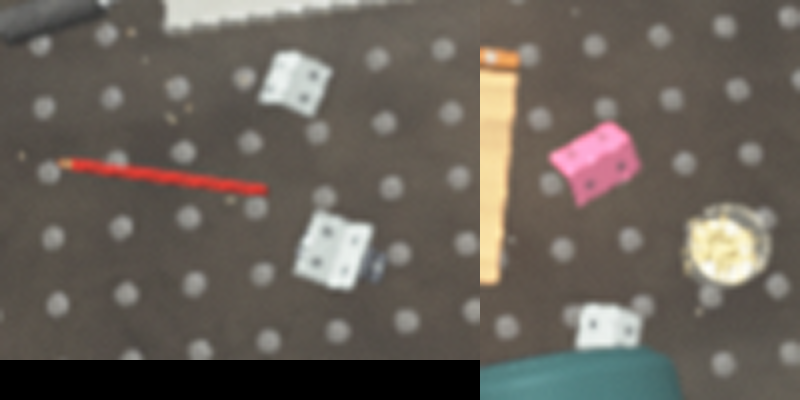

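View pics/s1.png

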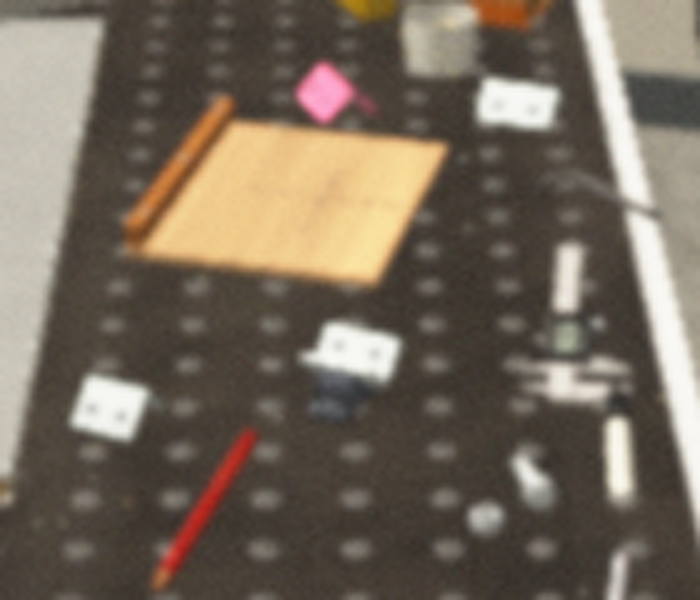

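Trough on the V-rest is at top px (223,212); roof-wise pieces A (214,171) and C (372,232); both ridges run roughly along x. Measuring now.

```bash
cat > m.py <<'E'
from h import *
np.set_printoptions(precision=4,suppress=True)
def blob(n,im,seed,lo,hi,r=25):
    hsv=cv2.cvtColor(im,cv2.COLOR_BGR2HSV)
    m=cv2.inRange(hsv,np.array(lo),np.array(hi)); w=np.zeros_like(m)
    x,y=seed; w[y-r:y+r,x-r:x+r]=m[y-r:y+r,x-r:x+r]
    w=cv2.morphologyEx(w,cv2.MORPH_CLOSE,np.ones((3,3)))
    N,l,st,ce=cv2.connectedComponentsWithStats(w)
    b=1+np.argmin(np.linalg.norm(ce[1:]-seed,axis=1)-.02*st[1:,4])
    return max(cv2.findContours((l==b).astype(np.uint8),0,2)[0],key=cv2.contourArea)
def rect(n,c,z):
    P=onplane(n,c.reshape(-1,2),z)[:,:2]
    h=cv2.minAreaRect((P*1000).astype(np.float32)); return h,cv2.boxPoints(h)
E
python3 - <<'E'
from m import *
t=cv2.imread('pics/t0.png');s=cv2.imread('pics/s0.png')
G=([0,0,150],[180,70,255])
for nm,n,im,sd,z,g,r in [('A','top',t,(214,171),.01,G,14),('T','top',t,(223,212),.042,G,14),('C','top',t,(372,231),.01,G,14),
 ('A','side',s,(277,252),.014,G,14),('T','side',s,(326,241),.03,G,14),('C','side',s,(358,190),.014,G,14),
 ('pencil','top',t,(181,194),.01,([0,130,80],[8,255,255]),32),('board','top',t,(312,190),.01,([8,70,120],[25,200,255]),48),('tub','top',t,(401,211),.05,([0,0,120],[60,140,255]),13)]:
    c=blob(n,im,sd,*g,r); h,b=rect(n,c,z)
    print(nm,n,cv2.contourArea(c),h); 
    q=cv2.boxPoints(cv2.minAreaRect(c)); print('  px',q.round(1).tolist())
    if nm=='C': print(c.reshape(-1,2).tolist())
E
```

```text
A top 166.5 ((599.6400146484375, 318.9186706542969), (52.27388000488281, 50.47145462036133), 77.91014099121094)
  px [[204.10000610351562, 174.1999969482422], [209.3000030517578, 161.10000610351562], [222.60000610351562, 166.39999389648438], [217.39999389648438, 179.60000610351562]]
T top 232.0 ((447.32318115234375, 253.7375946044922), (54.75481414794922, 58.495845794677734), 80.585205078125)
  px [[212.39999389648438, 217.8000030517578], [217.89999389648438, 201.3000030517578], [232.89999389648438, 206.3000030517578], [227.39999389648438, 222.8000030517578]]
C top 151.5 ((444.4220275878906, -260.2757263183594), (37.96784210205078, 66.8946533203125), 10.775675773620605)
  px [[361.79998779296875, 226.3000030517578], [381.0, 224.8000030517578], [381.79998779296875, 235.8000030517578], [362.6000061035156, 237.3000030517578]]
[[379, 225], [379, 226], [378, 227], [374, 227], [373, 226], [366, 226], [365, 227], [363, 227], [362, 228], [362, 229], [363, 229], [364, 230], [364, 236], [365, 237], [366, 237], [367, 236], [378, 236], [379, 235], [379, 227], [380, 226], [381, 226], [381, 225]]

[... 929 characters left out ...]
414.99053955078125), (174.12059020996094, 11.645121574401855), 88.14037322998047)
  px [[157.6999969482422, 192.10000610351562], [158.1999969482422, 188.89999389648438], [206.3000030517578, 195.8000030517578], [205.89999389648438, 199.0]]
board top 4242.0 ((575.1223754882812, -34.036651611328125), (218.6068572998047, 260.0597839355469), 0.3805331289768219)
  px [[271.29998779296875, 213.89999389648438], [277.6000061035156, 154.0], [350.8999938964844, 161.6999969482422], [344.6000061035156, 221.60000610351562]]
tub top 378.0 ((514.1861572265625, -350.5049133300781), (75.72120666503906, 79.27751159667969), 6.336902618408203)
  px [[390.0, 201.0], [413.0, 201.0], [413.0, 223.0], [390.0, 223.0]]
```

```bash
cat >> m.py <<'E'
def plan(dst,yaw=None,n=10):
    """rows from the present pose to dst (m), tool-y yaw (deg); spin equally spread"""
    s=manip.state();R=np.array(s['orientation']);p=np.array(s['eef_pos'])
    y0=np.degrees(np.arctan2(R[1,1],R[0,1])); yaw=y0 if yaw is None else yaw
    sp=-(yaw-y0)/n; d=(np.array(dst)-p)*1000/n
    for i in range(n):
        a=np.radians(y0-sp*i); ty=np.array([np.cos(a),np.sin(a),0]);tx=np.array([-ty[1],ty[0],0])
        print([round(d@tx),round(d@ty),round(-d[2])],end=',')
    print('spin',round(sp,2),'pose',p,'yaw',y0)
E
python3 -c "
from m import *
plan([.45,0,.33],0,13)"
```

```text
[32, -32, -8],[34, -29, -8],[37, -26, -8],[39, -23, -8],[41, -19, -8],[43, -15, -8],[44, -12, -8],[45, -8, -8],[45, -4, -8],[45, 0, -8],[45, 4, -8],[44, 8, -8],[44, 12, -8],spin -5.11 pose [ 0.2394 -0.5495  0.2305] yaw -66.46417591288791
```

servo_tool(
  claw=[85, 85, 85, 85, 85, 85, 85, 85, 85, 85],
  offset=[
    [32, -32, -8],
    [34, -29, -8],
    [37, -26, -8],
    [39, -23, -8],
    [41, -19, -8],
    [43, -15, -8],
    [44, -12, -8],
    [45, -8, -8],
    [45, -4, -8],
    [45, 0, -8],
  ],
  spin=[-5.1, -5.1, -5.1, -5.1, -5.1, -5.1, -5.1, -5.1, -5.1, -5.1],
)

```text
time_s: 1.1
eef_pos: [0.4015, -0.1254, 0.3115]
orientation: [[0.263, 0.965, -0.0], [0.965, -0.263, 0.0], [0.0, -0.0, -1.0]]
force: [1.6, -0.1, 0.4]
gripper_width: 0.0852
finger_force: 0.0
```

servo_tool(
  claw=[85, 85, 85, 85, 85, 85, 85, 85, 85, 85],
  offset=[
    [45, 4, -8],
    [44, 8, -8],
    [44, 12, -8],
    [0, 0, 0],
    [0, 0, 0],
    [0, 0, 0],
    [0, 0, 0],
    [0, 0, 0],
    [0, 0, 0],
    [0, 0, 0],
  ],
  spin=[-5.1, -5.1, -5.1, 0, 0, 0, 0, 0, 0, 0],
)

```text
time_s: 2.1
eef_pos: [0.449, -0.0011, 0.3353]
orientation: [[0.004, 1.0, -0.0], [1.0, -0.004, 0.0], [0.0, -0.0, -1.0]]
force: [-0.3, 0.1, -0.3]
gripper_width: 0.0849
finger_force: 0.0
```

Run:
```python
from m import *
t=grab('top','t2.png')
cv2.imwrite('pics/t2c.png',cv2.resize(t[145:265,195:425],None,fx=3.4,fy=3.4,interpolation=cv2.INTER_CUBIC))
s=manip.state();print(s['time_s'],s['eef_pos'],s['joint_positions'])
```

```text
2.15 [ 0.449  -0.0009  0.3353] [-0.1562  0.0473  1.657   0.0001  1.4374 -0.1524]
```

View pics/t2c.png

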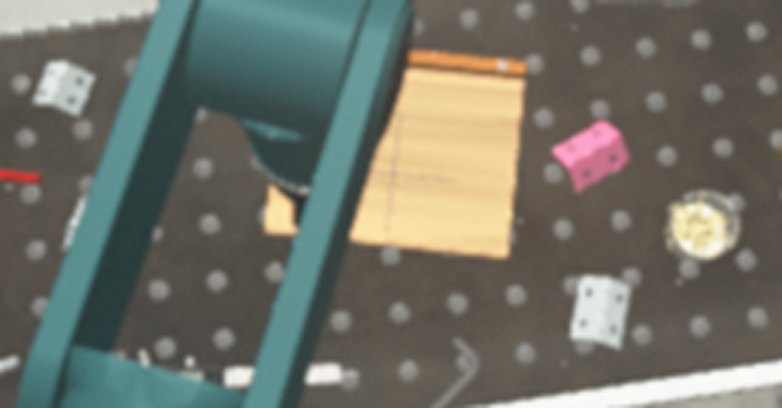

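The long roof angle C is fully visible now at top px (371,237), the scribed cross at px (309,197).

```bash
cat >> m.py <<'E'
def poly(n,im,seed,lo,hi,r=18,k=8,eps=.035):
    x,y=seed;c=cv2.resize(im[y-r:y+r,x-r:x+r],None,fx=k,fy=k,interpolation=cv2.INTER_CUBIC)
    m=cv2.morphologyEx(cv2.inRange(cv2.cvtColor(c,cv2.COLOR_BGR2HSV),np.array(lo),np.array(hi)),cv2.MORPH_OPEN,np.ones((17,17)))
    m=cv2.morphologyEx(m,cv2.MORPH_CLOSE,np.ones((17,17)))
    q=max(cv2.findContours(m,0,2)[0],key=cv2.contourArea)
    f=lambda a:(a.reshape(-1,2)+.5)/k-.5+[x-r,y-r]
    return f(q),f(cv2.approxPolyDP(q,eps*cv2.arcLength(q,True),True)),f(cv2.boxPoints(cv2.minAreaRect(q)))
E
python3 - <<'E'
from m import *
t0=cv2.imread('pics/t0.png');t=cv2.imread('pics/t2.png')
for nm,im,sd,z in [('C',t,(371,237),0),('A',t0,(213,171),0),('T',t0,(223,212),.042)]:
    q,a,b=poly('top',im,sd,[0,0,135],[180,60,255]);
    print(nm,'poly\n',onplane('top',a,z)[:,:2],a.round(1).tolist())
    h=cv2.minAreaRect((onplane('top',q,z)[:,:2]*1000).astype(np.float32));print(h)
print('cross',onplane('top',[[195+388/3.4,145+178/3.4]],.01))
q,a,b=poly('top',t0,(312,188),[8,70,120],[25,200,255],r=48,k=4,eps=.02);print('board',a.round(1).tolist());print(onplane('top',a,.01)[:,:2])
q,a,b=poly('top',t0,(181,194),[0,120,70],[10,255,255],r=32,k=8)
print('pencil',cv2.minAreaRect((onplane('top',q,.008)[:,:2]*1000).astype(np.float32)))
E
```

```text
C poly
 [[ 0.4734 -0.2914]
 [ 0.4557 -0.2235]
 [ 0.3875 -0.2426]
 [ 0.3933 -0.2831]] [[381.2, 224.2], [361.3, 227.1], [365.1, 247.2], [376.9, 246.8]]
((429.9218444824219, -263.2337951660156), (78.297607421875, 71.85646057128906), 8.515060424804688)
A poly
 [[0.629  0.3419]
 [0.5815 0.3506]
 [0.5739 0.3013]
 [0.6188 0.2932]] [[209.2, 162.4], [204.6, 174.8], [217.8, 178.3], [222.1, 166.6]]
((603.2886352539062, 321.49615478515625), (55.735870361328125, 55.1527214050293), 79.95516967773438)
T poly
 [[0.4984 0.2726]
 [0.4247 0.2824]
 [0.4164 0.2333]
 [0.4719 0.2228]
 [0.4793 0.262 ]] [[219.6, 197.1], [213.2, 217.8], [227.1, 221.8], [232.7, 206.2], [221.7, 202.8]]
((456.3045654296875, 251.53028869628906), (58.54808044433594, 80.5299072265625), 80.36312103271484)
cross [[ 0.5386 -0.0314  0.01  ]]
board [[278.6, 155.4], [272.6, 213.6], [344.4, 220.1], [348.4, 161.9]]
[[ 0.6798  0.0952]
 [ 0.4669  0.088 ]
 [ 0.4718 -0.1622]
 [ 0.6833 -0.1558]]
pencil ((501.8606872558594, 417.2935791015625), (178.88800048828125, 14.136751174926758), 88.52783966064453)
```

Run:
```python
from m import *
t0=cv2.imread('pics/t0.png');t=cv2.imread('pics/t2.png')
f=lambda a:cv2.resize(a,None,fx=10,fy=10,interpolation=cv2.INTER_CUBIC)
a=f(t0[178:218,290:330]).astype(float);a=np.clip((a-a.mean((0,1)))*3+128,0,255)
b=f(t[218:258,352:392])
cv2.imwrite('pics/z3.png',np.hstack([a,b]).astype(np.uint8))
```

```text
(no output)
```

View pics/z3.png

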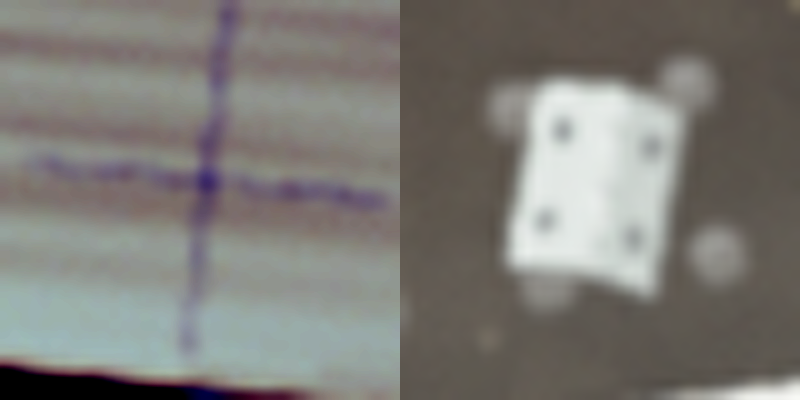

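Cross at px (310.25,195.55); C's foot corners at px about (365.1,226.1),(380.1,228.8),(377.1,247.3),(362.6,244.1), ridge (374.4,226.1)–(372.1,245.1).

Run:
```python
from m import *
g=lambda l,o:(np.array(l)+.5)/10-.5+o
print(onplane('top',g([[207,180],[230,10],[188,345],[30,160],[380,200]],[290,178]),.01))
f=onplane('top',g([[135,83],[285,112],[255,297],[110,267]],[352,218]),0);print(f,f.mean(0))
print(onplane('top',g([[228,85],[205,275]],[352,218]),.028))
t0=cv2.imread('pics/t0.png')
r=onplane('top',g([[0,0]],[0,0]),.01)
plan([.43,-.255,.12],-12,10)
```

```text
[[ 0.5454 -0.0346  0.01  ]
 [ 0.6077 -0.0356  0.01  ]
 [ 0.4862 -0.0348  0.01  ]
 [ 0.5457  0.028   0.01  ]
 [ 0.545  -0.0957  0.01  ]]
[[ 0.4614 -0.2361  0.    ]
 [ 0.457  -0.2888  0.    ]
 [ 0.3919 -0.2836  0.    ]
 [ 0.3966 -0.2331  0.    ]] [ 0.4267 -0.2604  0.    ]
[[ 0.4596 -0.265   0.028 ]
 [ 0.3941 -0.2626  0.028 ]]
[-25, -2, 22],[-25, -1, 22],[-25, -1, 22],[-25, 0, 22],[-25, 0, 22],[-25, 1, 22],[-25, 1, 22],[-25, 2, 22],[-25, 2, 22],[-25, 3, 22],spin 1.18 pose [ 0.449  -0.0009  0.3353] yaw -0.2206210725101962
```

Run:
```python
from m import *
t0=cv2.imread('pics/t0.png')
q,a,b=poly('top',t0,(312,188),[8,70,120],[25,200,255],r=48,k=4,eps=.02)
P=onplane('top',q,.01)
for nm,m in [('L',(P[:,1]>.04)&(P[:,0]>.49)&(P[:,0]<.64)),('R',(P[:,1]<-.11)&(P[:,0]>.49)&(P[:,0]<.64)),('F',(P[:,0]<.5)&(P[:,1]<.07)&(P[:,1]>-.14))]:
    v=cv2.fitLine(P[m][:,:2].astype(np.float32),cv2.DIST_HUBER,0,.01,.01).ravel();d=v[:2]*np.sign(v[0] if nm!='F' else v[1])
    print(nm,v[2:],np.degrees(np.arctan2(d[1],d[0])))
plan([.427,-.261,.09],-4,10)
```

```text
L [0.575  0.0933] 0.13018529
R [ 0.5412 -0.163 ] -0.2545686
F [ 0.4673 -0.0449] 90.13015
[-26, -2, 25],[-26, -2, 25],[-26, -2, 25],[-26, -2, 25],[-26, -1, 25],[-26, -1, 25],[-26, -1, 25],[-26, -1, 25],[-26, -1, 25],[-26, -1, 25],spin 0.38 pose [ 0.449  -0.0009  0.3353] yaw -0.2206210725101962
```

servo_tool(
  claw=[85, 85, 85, 85, 85, 85, 85, 85, 85, 85],
  offset=[
    [-26, -2, 25],
    [-26, -2, 25],
    [-26, -2, 25],
    [-26, -2, 25],
    [-26, -1, 25],
    [-26, -1, 25],
    [-26, -1, 25],
    [-26, -1, 25],
    [-26, -1, 25],
    [-26, -1, 25],
  ],
  spin=[0.4, 0.4, 0.4, 0.4, 0.4, 0.4, 0.4, 0.4, 0.4, 0.4],
)

```text
time_s: 3.15
eef_pos: [0.4262, -0.2612, 0.0844]
orientation: [[0.073, 0.997, 0.001], [0.997, -0.073, -0.0], [-0.0, 0.001, -1.0]]
force: [-0.1, -0.1, 0.6]
gripper_width: 0.0851
finger_force: 0.0
```

servo_tool(
  claw=[85, 85, 85, 85, 85, 85, 85, 85, 85, 85],
  offset=[
    [0, 0, 0],
    [0, 0, 25],
    [0, 0, 25],
    [0, 0, 20],
    [0, 0, 10],
    [0, 0, 0],
    [0, 0, 0],
    [0, 0, 0],
    [0, 0, 0],
    [0, 0, 0],
  ],
  spin=[0, 0, 0, 0, 0, 0, 0, 0, 0, 0],
)

```text
time_s: 4.15
eef_pos: [0.4266, -0.2602, 0.006]
orientation: [[0.073, 0.997, 0.001], [0.997, -0.073, -0.001], [-0.001, 0.001, -1.0]]
force: [0.0, -1.0, -0.5]
gripper_width: 0.0849
finger_force: 0.0
```

servo_tool(
  claw=[85, 85, 85, 70, 60, 60, 60, 60, 60, 60],
  offset=[
    [0, 0, 5],
    [0, 0, 4],
    [0, 0, 0],
    [0, 0, 0],
    [0, 0, 0],
    [0, 0, 0],
    [0, 0, 0],
    [0, 0, 0],
    [0, 0, 0],
    [0, 0, 0],
  ],
  spin=[0, 0, 0, 0, 0, 0, 0, 0, 0, 0],
)

```text
time_s: 5.15
eef_pos: [0.426, -0.2598, -0.0034]
orientation: [[0.072, 0.997, -0.0], [0.997, -0.072, 0.0], [0.0, -0.0, -1.0]]
force: [-1.2, 0.4, 5.5]
gripper_width: 0.0625
finger_force: 64.1
```

servo_tool(
  claw=[60, 60, 60, 60, 60, 60, 60, 60, 60, 60],
  offset=[
    [0, 0, -10],
    [0, 0, -20],
    [0, 0, -20],
    [25, 13, -10],
    [25, 14, 0],
    [25, 14, 0],
    [25, 14, 0],
    [25, 14, 0],
    [25, 14, 0],
    [25, 14, 0],
  ],
  spin=[0, 0, 0, -0.6, -0.6, -0.6, -0.6, -0.6, -0.6, -0.6],
)

```text
time_s: 6.15
eef_pos: [0.531, -0.0879, 0.0568]
orientation: [[-0.001, 1.0, 0.0], [1.0, 0.001, 0.0], [0.0, 0.0, -1.0]]
force: [0.3, -0.0, -1.1]
gripper_width: 0.0625
finger_force: 65.6
```

```bash
python3 -c "
from m import *
plan([.5454,-.0347,.03],0,5)"
```

```text
[11, 3, 5],[11, 3, 5],[11, 3, 5],[11, 3, 5],[11, 3, 5],spin 0.01 pose [ 0.531  -0.0879  0.0568] yaw 0.056787421132229475
```

servo_tool(
  claw=[60, 60, 60, 60, 60, 60, 60, 60, 60, 60],
  offset=[
    [14, 5, 5],
    [14, 3, 5],
    [10, 2, 5],
    [8, 1, 5],
    [4, 0, 5],
    [0, 0, 0],
    [0, 0, 0],
    [0, 0, 0],
    [0, 0, 0],
    [0, 0, 0],
  ],
  spin=[0, 0, 0, 0, 0, 0, 0, 0, 0, 0],
)

```text
time_s: 7.15
eef_pos: [0.5414, -0.0393, 0.0315]
orientation: [[-0.0, 1.0, 0.0], [1.0, 0.0, -0.0], [-0.0, 0.0, -1.0]]
force: [0.3, 1.1, -0.2]
gripper_width: 0.0625
finger_force: 65.6
```

servo_tool(
  claw=[60, 60, 60, 60, 60, 60, 60, 60, 60, 60],
  offset=[
    [4.6, 4, 0],
    [0, 0, 5],
    [0, 0, 5],
    [0, 0, 5],
    [0, 0, 5],
    [0, 0, 3],
    [0, 0, 0],
    [0, 0, 0],
    [0, 0, 0],
    [0, 0, 0],
  ],
  spin=[0, 0, 0, 0, 0, 0, 0, 0, 0, 0],
)

```text
time_s: 8.15
eef_pos: [0.5455, -0.0345, 0.0085]
orientation: [[-0.001, 1.0, 0.0], [1.0, 0.001, 0.0], [0.0, 0.0, -1.0]]
force: [-0.8, 0.6, -1.0]
gripper_width: 0.0624
finger_force: 65.6
```

servo_tool(
  claw=[60, 60, 60, 60, 85, 85, 85, 85, 85, 85],
  offset=[
    [0, 0, 1],
    [0, 0, 1],
    [0, 0, 0],
    [0, 0, 0],
    [0, 0, 0],
    [0, 0, 0],
    [0, 0, 0],
    [0, 0, 0],
    [0, 0, -10],
    [0, 0, -20],
  ],
  spin=[0, 0, 0, 0, 0, 0, 0, 0, 0, 0],
)

```text
time_s: 9.15
eef_pos: [0.5439, -0.0342, 0.0358]
orientation: [[-0.001, 1.0, -0.003], [1.0, 0.001, 0.001], [0.001, -0.003, -1.0]]
force: [0.5, 1.1, -0.3]
gripper_width: 0.0851
finger_force: 0.0
```

servo_tool(
  claw=[85, 85, 85, 85, 85, 85, 85, 85, 85, 85],
  offset=[
    [0, 0, -30],
    [0, 0, -10],
    [44, 7, 0],
    [44, 8, 0],
    [44, 10, 0],
    [44, 10, 0],
    [44, 12, 0],
    [44, 12, 0],
    [44, 14, 0],
    [44, 14, 0],
  ],
  spin=[0, 0, 1.2, 1.2, 1.2, 1.2, 1.2, 1.2, 1.2, 1.6],
)

```text
time_s: 10.15
eef_pos: [0.6575, 0.3109, 0.0762]
orientation: [[0.174, 0.985, -0.0], [0.985, -0.174, -0.0], [-0.0, -0.0, -1.0]]
force: [0.6, 0.3, 0.0]
gripper_width: 0.0853
finger_force: 0.0
```

Run:
```python
from m import *
t=grab('top','t4.png');grab('side','s4.png')
cv2.imwrite('pics/t4c.png',cv2.resize(t[150:230,190:350],None,fx=5,fy=5,interpolation=cv2.INTER_CUBIC))
plan([.601,.322,.09],-10,5)
```

```text
[-1, -12, -3],[-1, -12, -3],[-1, -12, -3],[-1, -12, -3],[-1, -12, -3],spin 0.04 pose [0.66   0.315  0.0766] yaw -9.790782776609676
```

View pics/t4c.png

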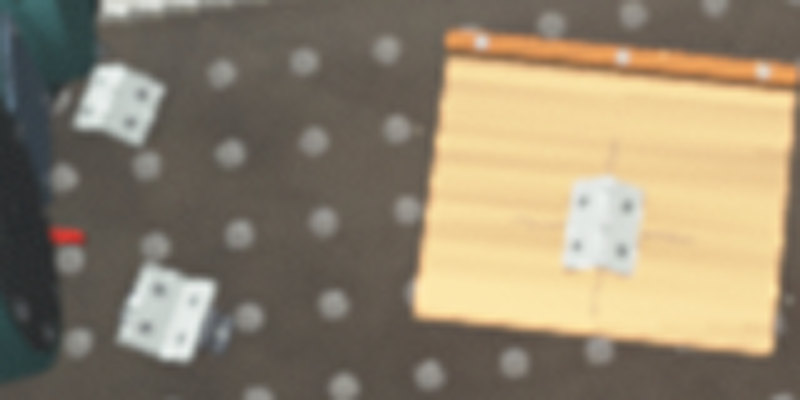

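Long angle stands on the cross (px ≈(310.6,195)), ridge toward the strip. Numeric check, and A/T re-measured clear of the arm.

Run:
```python
from m import *
t=cv2.imread('pics/t4.png')
for nm,sd,z,v in [('L',(310,195),.01,60),('A',(213,171),0,60),('T',(223,212),.042,60)]:
    q,a,b=poly('top',t,sd,[0,0,150],[180,45,255],r=15,eps=.04)
    P=onplane('top',a,z)[:,:2];print(nm,P.tolist(),P.mean(0),a.round(1).tolist())
print(proj('top',[[.5454,-.0347,.01],[.5774,-.0347,.038],[.5134,-.0347,.038],[.5774,-.0092,.01],[.5774,-.0602,.01],[.5134,-.0602,.01],[.5134,-.0092,.01]]))
```

```text
L [[0.578886646727726, -0.012299224573472892], [0.5182205259361927, -0.009384661405356334], [0.5172909276794698, -0.05743733784457437], [0.576645912216369, -0.05781525532373575]] [ 0.5478 -0.0342] [[305.1, 185.7], [302.2, 202.3], [315.8, 204.1], [317.8, 187.7]]
A [[0.6276331478948878, 0.34125702445290473], [0.58205905176953, 0.34938532614843637], [0.575199667841537, 0.3019382920422085], [0.6181708102492078, 0.2944863445427242]] [0.6008 0.3218] [[209.3, 162.8], [204.9, 174.7], [217.7, 177.9], [221.7, 166.7]]
T [[0.4786544360379859, 0.27190759682727533], [0.42567534889194153, 0.28126942782841263], [0.4171556791260502, 0.2338879784982132], [0.4712794042311875, 0.22395995234386273]] [0.4482 0.2528] [[218.8, 202.7], [213.6, 217.6], [226.9, 221.6], [232.3, 206.3]]
[[310.2749 195.5662]
 [311.1778 184.7934]
 [309.0331 202.778 ]
 [304.1403 185.9991]
 [318.5087 187.5539]
 [316.4735 205.2327]
 [301.9702 203.6478]]
```

servo_tool(
  claw=[85, 85, 85, 85, 85, 85, 85, 85, 85, 85],
  offset=[
    [-2, -20, -4],
    [-1, -20, 0],
    [0, -12, 0],
    [0, -7, 0],
    [0, 0, 0],
    [0, 0, 0],
    [0, 0, 0],
    [0, 0, 15],
    [0, 0, 10],
    [0, 0, 0],
  ],
  spin=[0, 0, 0, 0, 0, 0, 0, 0, 0, 0],
)

```text
time_s: 11.25
eef_pos: [0.5971, 0.3154, 0.0525]
orientation: [[0.173, 0.985, -0.004], [0.985, -0.173, -0.002], [-0.002, -0.004, -1.0]]
force: [-0.5, 0.6, -0.3]
gripper_width: 0.0853
finger_force: 0.0
```

```bash
python3 -c "
from m import *
plan([.6008,.3218,.0],-10,1)"
```

```text
[7, 3, 53],spin 0.02 pose [0.5971 0.3154 0.0525] yaw -9.976213422862555
```

servo_tool(
  claw=[85, 85, 85, 85, 85, 85, 85, 85, 85, 85],
  offset=[
    [4, 2, 0],
    [3, 1, 5],
    [0, 0, 15],
    [0, 0, 10],
    [0, 0, 10],
    [0, 0, 5],
    [0, 0, 0],
    [0, 0, 0],
    [0, 0, 0],
    [0, 0, 0],
  ],
  spin=[0, 0, 0, 0, 0, 0, 0, 0, 0, 0],
)

```text
time_s: 12.25
eef_pos: [0.6034, 0.3229, 0.011]
orientation: [[0.173, 0.985, 0.001], [0.985, -0.173, 0.001], [0.001, 0.001, -1.0]]
force: [0.5, 0.6, -0.7]
gripper_width: 0.085
finger_force: 0.0
```

servo_tool(
  claw=[85, 85, 85, 60, 42, 42, 42, 42, 42, 42],
  offset=[
    [-1.5, -2.4, 0],
    [0, 0, 5],
    [0, 0, 5],
    [0, 0, 0],
    [0, 0, 0],
    [0, 0, 0],
    [0, 0, 0],
    [0, 0, 0],
    [0, 0, 0],
    [0, 0, 0],
  ],
  spin=[0, 0, 0, 0, 0, 0, 0, 0, 0, 0],
)

```text
time_s: 13.25
eef_pos: [0.6005, 0.3217, 0.0006]
orientation: [[0.173, 0.985, 0.0], [0.985, -0.173, 0.0], [0.0, 0.0, -1.0]]
force: [-0.5, -0.4, 2.4]
gripper_width: 0.0445
finger_force: 60.9
```

servo_tool(
  claw=[42, 42, 42, 42, 42, 42, 42, 42, 42, 42],
  offset=[
    [0, 0, -10],
    [0, 0, -30],
    [0, 0, -30],
    [-20, -5, -10],
    [-40, -5, 0],
    [-40, -5, 0],
    [-40, -5, 0],
    [-40, -5, 0],
    [-40, -5, 0],
    [-40, -5, 0],
  ],
  spin=[0, 0, 0, -1.4, -1.4, -1.4, -1.4, -1.4, -1.5, -1.5],
)

```text
time_s: 14.25
eef_pos: [0.5404, 0.0652, 0.0809]
orientation: [[-0.002, 1.0, 0.0], [1.0, 0.002, 0.0], [0.0, 0.0, -1.0]]
force: [0.4, -0.6, -0.2]
gripper_width: 0.0451
finger_force: 61.2
```

servo_tool(
  claw=[42, 42, 42, 42, 42, 42, 42, 42, 42, 42],
  offset=[
    [-40, 0, 0],
    [-40, 0, 0],
    [-30, 0, 0],
    [-20, 0, 0],
    [0, 0, 0],
    [0, 0, 0],
    [0, 0, 0],
    [0, 0, 0],
    [0, 0, 0],
    [0, 0, 0],
  ],
  spin=[0, 0, 0, 0, 0, 0, 0, 0, 0, 0],
)

```text
time_s: 15.25
eef_pos: [0.541, -0.0628, 0.0803]
orientation: [[-0.002, 1.0, -0.0], [1.0, 0.002, 0.0], [0.0, -0.0, -1.0]]
force: [0.6, -0.6, -0.8]
gripper_width: 0.0442
finger_force: 61.2
```

```bash
python3 -c "
from m import *
plan([.5454,-.0885,.0125],0,1)"
```

```text
[-26, 4, 68],spin 0.09 pose [ 0.541  -0.0628  0.0803] yaw 0.09238341245053198
```

servo_tool(
  claw=[42, 42, 42, 42, 42, 42, 42, 42, 42, 42],
  offset=[
    [-15, 4, 0],
    [-11, 0, 0],
    [0, 0, 0],
    [0, 0, 15],
    [0, 0, 20],
    [0, 0, 15],
    [0, 0, 10],
    [0, 0, 5],
    [0, 0, 0],
    [0, 0, 0],
  ],
  spin=[0, 0, 0, 0, 0, 0, 0, 0, 0, 0],
)

```text
time_s: 16.25
eef_pos: [0.5454, -0.0896, 0.0157]
orientation: [[-0.001, 1.0, 0.001], [1.0, 0.001, -0.0], [-0.0, 0.001, -1.0]]
force: [-0.3, 0.2, -0.7]
gripper_width: 0.0446
finger_force: 61.2
```

servo_tool(
  claw=[42, 42, 42, 42, 42, 42, 42, 42, 42, 42],
  offset=[
    [0, 0, 2],
    [0, 0, 2.4],
    [0, 0, 0],
    [1, 0, 0],
    [0.5, 0, 0],
    [0.5, 0, 0],
    [0.3, 0, 0],
    [0, 0, 0],
    [0, 0, 0],
    [0, 0, 0],
  ],
  spin=[0, 0, 0, 0, 0, 0, 0, 0, 0, 0],
)

```text
time_s: 17.25
eef_pos: [0.5451, -0.0871, 0.0109]
orientation: [[-0.001, 1.0, -0.0], [1.0, 0.001, 0.0], [0.0, -0.0, -1.0]]
force: [0.7, -0.4, -0.3]
gripper_width: 0.0444
finger_force: 61.2
```

Run:
```python
from m import *
s=grab('side','s5.png');grab('top','t5.png')
cv2.imwrite('pics/s5c.png',cv2.resize(s[180:240,270:370],None,fx=7,fy=7,interpolation=cv2.INTER_CUBIC))
print(manip.state()['force'],manip.state()['eef_pos'])
```

```text
[-0.6299  0.4343 -0.5644] [ 0.5451 -0.0871  0.0109]
```

View pics/s5c.png

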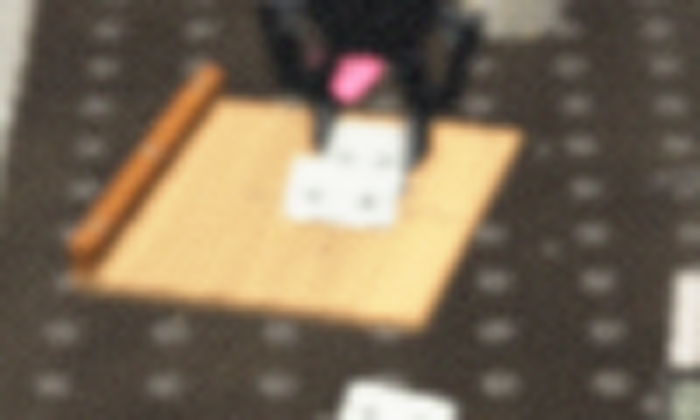

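The short angle, still held, sits right beside the long one; no contact yet. Slide 0.8 mm, release, move on.

servo_tool(
  claw=[42, 42, 42, 42, 85, 85, 85, 85, 85, 85],
  offset=[
    [0.4, 0, 0],
    [0.4, 0, 0],
    [0, 0, 0.5],
    [0, 0, 0],
    [0, 0, 0],
    [0, 0, 0],
    [0, 0, 0],
    [0, 0, -10],
    [0, 0, -20],
    [0, 0, -30],
  ],
  spin=[0, 0, 0, 0, 0, 0, 0, 0, 0, 0],
)

```text
time_s: 18.35
eef_pos: [0.5438, -0.086, 0.0703]
orientation: [[-0.001, 1.0, -0.003], [1.0, 0.001, 0.001], [0.001, -0.003, -1.0]]
force: [1.2, 0.2, -0.3]
gripper_width: 0.085
finger_force: 0.0
```

servo_tool(
  claw=[85, 85, 85, 85, 85, 85, 85, 85, 85, 85],
  offset=[
    [0, 0, -30],
    [44, -10, -10],
    [44, -10, 0],
    [44, -10, 0],
    [44, -10, 0],
    [44, -8, 0],
    [44, -6, 0],
    [44, -4, 0],
    [20, 0, 0],
    [0, 0, 0],
  ],
  spin=[0, 1.4, 1.4, 1.4, 1.4, 1.4, 1.4, 1.6, 0, 0],
)

```text
time_s: 19.35
eef_pos: [0.5137, 0.2467, 0.1113]
orientation: [[0.17, 0.985, 0.002], [0.986, -0.17, 0.001], [0.002, 0.002, -1.0]]
force: [-0.5, -0.1, 0.2]
gripper_width: 0.0846
finger_force: 0.0
```

Run:
```python
from m import *
t=grab('top','t6.png')
cv2.imwrite('pics/t6c.png',np.hstack([cv2.resize(t[175:220,290:340],None,fx=10,fy=10,interpolation=cv2.INTER_CUBIC)[:, :500]]))
plan([.4482,.2528,.05],-10,1)
```

```text
[-3, -65, 61],spin 0.19 pose [0.5131 0.2449 0.111 ] yaw -9.806644781026076
```

View pics/t6c.png

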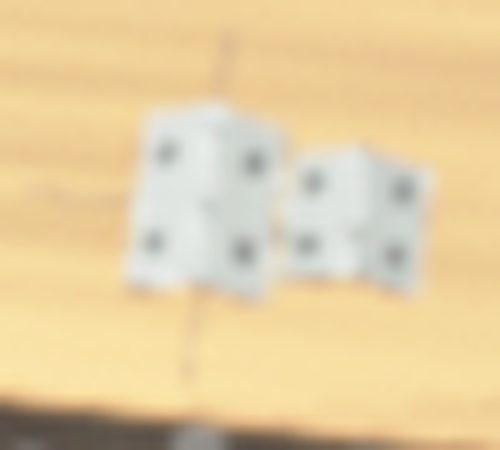

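Run:
```python
from m import *
g=lambda l:(np.array(l)+.5)/10-.5+[290,175]
H=onplane('top',g([[166,153],[255,163],[153,241],[244,252],[314,182],[403,190],[306,244],[396,255]]),.024)
L,S=H[:4],H[4:];print(L,S);print('centres',L.mean(0),S.mean(0),(L-S).mean(0))
t=cv2.imread('pics/t6.png');hs=cv2.cvtColor(t,cv2.COLOR_BGR2HSV)
for r in (192,194,196,198,200):print(r,hs[r,312:326,1].tolist())
```

```text
[[ 0.5609 -0.0187  0.024 ]
 [ 0.5608 -0.0499  0.024 ]
 [ 0.5292 -0.0179  0.024 ]
 [ 0.5289 -0.0497  0.024 ]] [[ 0.5563 -0.0711  0.024 ]
 [ 0.5569 -0.1022  0.024 ]
 [ 0.5341 -0.0708  0.024 ]
 [ 0.5336 -0.1022  0.024 ]]
centres [ 0.545  -0.0341  0.024 ] [ 0.5452 -0.0866  0.024 ] [-0.0003  0.0525  0.    ]
192 [7, 6, 6, 7, 9, 9, 24, 21, 8, 5, 8, 6, 4, 4]
194 [6, 6, 8, 8, 9, 16, 20, 9, 8, 6, 7, 6, 6, 4]
196 [7, 7, 7, 7, 10, 29, 18, 5, 5, 5, 4, 6, 4, 4]
198 [6, 6, 6, 6, 10, 26, 20, 7, 6, 8, 6, 5, 5, 7]
200 [6, 6, 5, 7, 9, 24, 22, 9, 8, 7, 6, 6, 6, 6]
```

Gap between the two is about 1.5 mm, both aligned. Now the trough.

servo_tool(
  claw=[85, 85, 85, 85, 85, 85, 85, 85, 85, 85],
  offset=[
    [-2, -20, 0],
    [-1, -20, 10],
    [0, -15, 15],
    [0, -10, 15],
    [0, 0, 15],
    [0, 0, 5],
    [0, 0, 0],
    [0, 0, 0],
    [0, 0, 0],
    [0, 0, 0],
  ],
  spin=[0.2, 0, 0, 0, 0, 0, 0, 0, 0, 0],
)

```text
time_s: 20.4
eef_pos: [0.4492, 0.2522, 0.0511]
orientation: [[0.177, 0.984, 0.001], [0.984, -0.177, 0.001], [0.001, 0.001, -1.0]]
force: [-0.8, 0.2, -0.3]
gripper_width: 0.085
finger_force: 0.0
```

Run:
```python
from m import *
plan([.4482,.2528,.0205],-10,1)
s=manip.state();R=np.array(s['orientation']);d=np.array([.4482,.2528,.0205])-s['eef_pos'];print(R.T@d*1000)
```

```text
[0, -1, 31],spin -0.17 pose [0.4492 0.2522 0.0511] yaw -10.173643241623697
[ 0.3528 -1.0883 30.5705]
```

servo_tool(
  claw=[85, 85, 85, 85, 85, 65, 50, 50, 50, 50],
  offset=[
    [0.4, -1, 10],
    [0, 0, 10],
    [0, 0, 8],
    [0, 0, 2.5],
    [0, 0, 0],
    [0, 0, 0],
    [0, 0, 0],
    [0, 0, 0],
    [0, 0, 0],
    [0, 0, 0],
  ],
  spin=[0, 0, 0, 0, 0, 0, 0, 0, 0, 0],
)

```text
time_s: 21.4
eef_pos: [0.4478, 0.2529, 0.021]
orientation: [[0.176, 0.984, 0.001], [0.984, -0.176, 0.001], [0.001, 0.001, -1.0]]
force: [-2.0, -0.4, 8.3]
gripper_width: 0.0519
finger_force: 60.8
```

servo_tool(
  claw=[50, 50, 50, 50, 50, 50, 50, 50, 50, 50],
  offset=[
    [0, 0, 0],
    [0, 0, 0],
    [0, 0, -5],
    [0, 0, -15],
    [0, 0, -20],
    [0, 0, -20],
    [0, 0, -10],
    [0, 0, 0],
    [0, 0, 0],
    [0, 0, 0],
  ],
  spin=[0, 0, 0, 0, 0, 0, 0, 0, 0, 0],
)

```text
time_s: 22.4
eef_pos: [0.4469, 0.2524, 0.0891]
orientation: [[0.177, 0.984, -0.002], [0.984, -0.177, -0.001], [-0.001, -0.001, -1.0]]
force: [0.0, -0.3, -0.3]
gripper_width: 0.0515
finger_force: 62.5
```

servo_tool(
  claw=[50, 50, 50, 50, 50, 50, 50, 50, 50, 50],
  offset=[
    [-10, 12, 0],
    [-25, 16, 0],
    [-35, 16, 0],
    [-38, 14, 0],
    [-38, 12, 0],
    [-38, 10, 0],
    [-38, 8, 0],
    [-38, 5, 0],
    [-30, 2, 0],
    [-10, 0, 0],
  ],
  spin=[-1.2, -1.2, -1.2, -1.2, -1.2, -1.2, -1.2, -1.2, -0.6, 0],
)

```text
time_s: 23.4
eef_pos: [0.5174, -0.0594, 0.089]
orientation: [[0.002, 1.0, -0.001], [1.0, -0.002, -0.0], [-0.0, -0.001, -1.0]]
force: [-0.2, 0.6, -0.6]
gripper_width: 0.0521
finger_force: 62.6
```

Run:
```python
from m import *
s=grab('side','s7.png');t=grab('top','t7.png')
k=lambda a:cv2.resize(a,None,fx=7,fy=7,interpolation=cv2.INTER_CUBIC)
cv2.imwrite('pics/z7.png',k(s[160:225,285:365]))
S=manip.state();R=np.array(S['orientation']);d=np.array([.545,-.0603,.045])-S['eef_pos'];print(R.T@d*1000,S['eef_pos'],R[:,1])
```

```text
[-2.5782 28.1347 44.0761] [ 0.5169 -0.0577  0.0891] [ 1.     -0.0021 -0.0014]
```

View pics/z7.png

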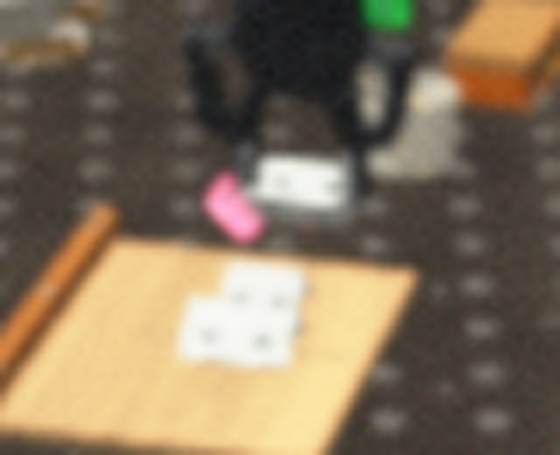

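Trough held level above the valley. Lowering.

servo_tool(
  claw=[50, 50, 50, 50, 50, 50, 50, 50, 50, 50],
  offset=[
    [-2.6, 14, 0],
    [0, 14, 0],
    [0, 0, 10],
    [0, 0, 15],
    [0, 0, 12],
    [0, 0, 7],
    [0, 0, 0],
    [0, 0, 0],
    [0, 0, 0],
    [0, 0, 0],
  ],
  spin=[0, 0, 0, 0, 0, 0, 0, 0, 0, 0],
)

```text
time_s: 24.5
eef_pos: [0.5459, -0.0594, 0.0465]
orientation: [[-0.0, 1.0, 0.001], [1.0, 0.0, -0.0], [-0.0, 0.001, -1.0]]
force: [0.2, -0.6, -1.5]
gripper_width: 0.0519
finger_force: 62.6
```

Run:
```python
from m import *
S=manip.state();R=np.array(S['orientation']);d=np.array([.545,-.0603,.0225])-S['eef_pos'];print(R.T@d*1000,S['eef_pos'],S['force'])
```

```text
[-0.857  -0.9546 23.997 ] [ 0.5459 -0.0594  0.0465] [ 0.2451 -0.6034 -1.4689]
```

servo_tool(
  claw=[50, 50, 50, 50, 50, 50, 50, 50, 50, 50],
  offset=[
    [-0.9, -0.9, 6],
    [0, 0, 6],
    [0, 0, 6],
    [0, 0, 5],
    [0, 0, 1],
    [0, 0, 0],
    [0, 0, 0],
    [0, 0, 0],
    [0, 0, 0],
    [0, 0, 0],
  ],
  spin=[0, 0, 0, 0, 0, 0, 0, 0, 0, 0],
)

```text
time_s: 25.5
eef_pos: [0.5447, -0.0602, 0.0221]
orientation: [[-0.001, 1.0, 0.0], [1.0, 0.001, 0.0], [0.0, 0.0, -1.0]]
force: [0.2, 0.7, -1.9]
gripper_width: 0.0524
finger_force: 62.6
```

servo_tool(
  claw=[50, 50, 50, 50, 50, 50, 50, 50, 50, 50],
  offset=[
    [0, 0, 0.5],
    [0, 0, 0.5],
    [0, 0, 0.5],
    [0, 0, 0],
    [0, 0, 0],
    [0, 0, 0],
    [0, 0, 0],
    [0, 0, 0],
    [0, 0, 0],
    [0, 0, 0],
  ],
  spin=[0, 0, 0, 0, 0, 0, 0, 0, 0, 0],
)

```text
time_s: 26.5
eef_pos: [0.5446, -0.0602, 0.0204]
orientation: [[-0.001, 1.0, 0.0], [1.0, 0.001, 0.0], [0.0, 0.0, -1.0]]
force: [-0.5, 0.5, 0.5]
gripper_width: 0.0517
finger_force: 63.0
```

servo_tool(
  claw=[85, 85, 85, 85, 85, 85, 85, 85, 85, 85],
  offset=[
    [0, 0, 0],
    [0, 0, 0],
    [0, 0, 0],
    [0, 0, 0],
    [0, 0, -10],
    [0, 0, -20],
    [0, 0, -30],
    [0, 0, -40],
    [-20, 0, -20],
    [-40, 0, 0],
  ],
  spin=[0, 0, 0, 0, 0, 0, 0, 0, 0, 0],
)

```text
time_s: 27.5
eef_pos: [0.5469, -0.1195, 0.1448]
orientation: [[-0.004, 1.0, 0.007], [1.0, 0.004, -0.001], [-0.001, 0.007, -1.0]]
force: [0.8, -0.6, -0.2]
gripper_width: 0.085
finger_force: 0.0
```

servo_tool(
  claw=[85, 85, 85, 85, 85, 85, 85, 85, 85, 85],
  offset=[
    [-40, -5, 0],
    [-40, -5, 0],
    [-40, -5, 0],
    [-40, -5, 0],
    [-40, -5, 0],
    [-25, 0, 0],
    [0, 0, 0],
    [0, 0, 0],
    [0, 0, 0],
    [0, 0, 0],
  ],
  spin=[0, 0, 0, 0, 0, 0, 0, 0, 0, 0],
)

```text
time_s: 28.5
eef_pos: [0.5197, -0.3438, 0.1405]
orientation: [[-0.002, 1.0, -0.0], [1.0, 0.002, 0.001], [0.001, -0.0, -1.0]]
force: [0.8, 0.1, -0.3]
gripper_width: 0.085
finger_force: 0.0
```

Run:
```python
from m import *
s=grab('side','s8.png');t=grab('top','t8.png');t2=cv2.imread('pics/t2.png')
k=lambda a,f:cv2.resize(a,None,fx=f,fy=f,interpolation=cv2.INTER_CUBIC)
cv2.imwrite('pics/z8.png',np.hstack([k(t[178:218,295:335],7),k(t2[195:235,380:420],7),k(s[190:230,295:335],5)[:280].repeat(1,0) if 0 else k(s[187:227,300:334],7)]))
q,a,b=poly('top',t2,(401,211),[0,0,110],[180,255,255],r=15)
c,r=cv2.minEnclosingCircle(q.astype(np.float32));print(c,r,onplane('top',[c],.045))
print(manip.state()['eef_pos'])
```

```text
(403.3125, 214.125) 15.36506175994873 [[ 0.5083 -0.3574  0.045 ]]
[ 0.5199 -0.3441  0.1405]
```

View pics/z8.png

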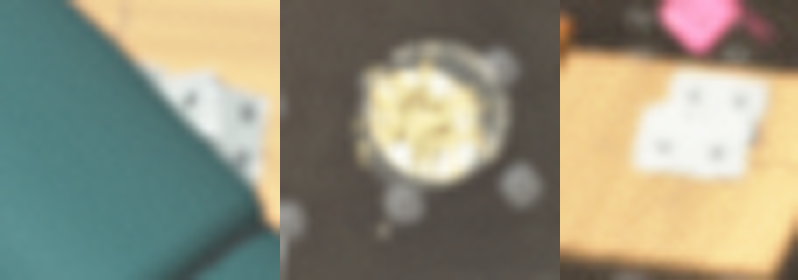

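Side crop: a wider (≈56 mm) bright face now sits above the long angle — the trough is in the valley. Tub rim centre at t2 px ≈(402.7,209.7), base centre ≈(400.7,212.1).

Run:
```python
from m import *
g=lambda l:(np.array(l)+.5)/7-.5+[380,195]
print(onplane('top',g([[162,106]]),.05),onplane('top',g([[148,123]]),0))
s=cv2.imread('pics/s0.png')
cv2.imwrite('pics/z9.png',cv2.resize(s[160:200,320:370],None,fx=10,fy=10,interpolation=cv2.INTER_CUBIC))
print(proj('side',[[.513,-.352,0],[.513,-.352,.05]]))
```

```text
[[ 0.5222 -0.3534  0.05  ]] [[ 0.5236 -0.3562  0.    ]]
[[344.1013 181.6966]
 [344.2771 171.6562]]
```

View pics/z9.png

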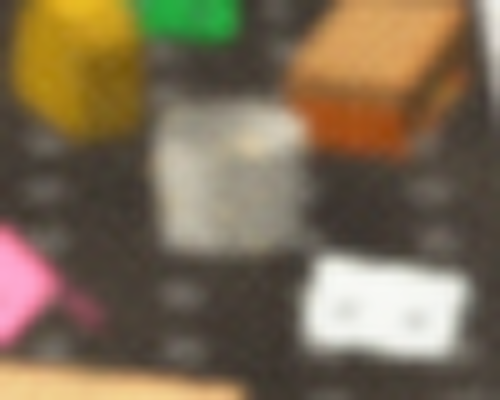

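Tub centre ≈ (0.519, −0.354), agreed by both views.

servo_tool(
  claw=[85, 85, 85, 85, 85, 85, 85, 85, 85, 85],
  offset=[
    [-5, -1, 0],
    [-5, 0, 0],
    [0, 0, 10],
    [0, 0, 20],
    [0, 0, 20],
    [0, 0, 15],
    [0, 0, 0],
    [0, 0, 0],
    [0, 0, 0],
    [0, 0, 0],
  ],
  spin=[0, 0, 0, 0, 0, 0, 0, 0, 0, 0],
)

```text
time_s: 29.6
eef_pos: [0.5194, -0.3558, 0.0764]
orientation: [[-0.001, 1.0, 0.001], [1.0, 0.001, -0.001], [-0.001, 0.001, -1.0]]
force: [0.3, 0.2, 0.3]
gripper_width: 0.085
finger_force: 0.0
```

servo_tool(
  claw=[85, 85, 85, 85, 85, 85, 85, 85, 85, 85],
  offset=[
    [0, 0, 10],
    [0, 0, 10],
    [0, 0, 10],
    [0, 0, 10],
    [0, 0, 10],
    [0, 0, 10],
    [0, 0, 8],
    [0, 0, 0],
    [0, 0, 0],
    [0, 0, 0],
  ],
  spin=[0, 0, 0, 0, 0, 0, 0, 0, 0, 0],
)

```text
time_s: 30.6
eef_pos: [0.5191, -0.3555, 0.0078]
orientation: [[-0.001, 1.0, 0.001], [1.0, 0.001, -0.001], [-0.001, 0.001, -1.0]]
force: [-0.1, -0.2, 0.8]
gripper_width: 0.0851
finger_force: 0.0
```

servo_tool(
  claw=[75, 68, 60, 55, 55, 55, 55, 55, 55, 55],
  offset=[
    [0, 0, 0],
    [0, 0, 0],
    [0, 0, 0],
    [0, 0, 0],
    [0, 0, 0],
    [0, 0, 0],
    [0, 0, 0],
    [0, 0, 0],
    [0, 0, 0],
    [0, 0, 0],
  ],
  spin=[0, 0, 0, 0, 0, 0, 0, 0, 0, 0],
)

```text
time_s: 31.6
eef_pos: [0.5192, -0.3555, 0.0083]
orientation: [[-0.001, 1.0, 0.001], [1.0, 0.001, -0.001], [-0.001, 0.001, -1.0]]
force: [-0.3, 0.9, 4.5]
gripper_width: 0.0634
finger_force: 65.3
```

servo_tool(
  claw=[55, 55, 55, 55, 55, 55, 55, 55, 55, 55],
  offset=[
    [0, 0, -10],
    [0, 0, -20],
    [0, 0, -30],
    [0, 0, -30],
    [0, 0, -20],
    [20, 2, 0],
    [35, 4, 0],
    [40, 4, 0],
    [40, 4, 0],
    [40, 4, 0],
  ],
  spin=[0, 0, 0, 0, 0, 0, 0, 0, 0, 0],
)

```text
time_s: 32.6
eef_pos: [0.5352, -0.1773, 0.1165]
orientation: [[-0.0, 1.0, -0.002], [1.0, 0.0, 0.002], [0.002, -0.002, -1.0]]
force: [1.0, 0.3, -2.0]
gripper_width: 0.0637
finger_force: 66.4
```

servo_tool(
  claw=[55, 55, 55, 55, 55, 55, 55, 55, 55, 55],
  offset=[
    [40, 4, 0],
    [40, 4, 0],
    [40, 0, 0],
    [40, 0, 0],
    [35, 0, 0],
    [20, 0, 0],
    [10, 0, 0],
    [0, 0, 0],
    [0, 0, 0],
    [0, 0, 0],
  ],
  spin=[0, 0, 0, 0, 0, 0, 0, 0, 0, 0],
)

```text
time_s: 33.6
eef_pos: [0.5444, 0.0438, 0.1173]
orientation: [[0.0, 1.0, -0.0], [1.0, -0.0, -0.0], [-0.0, -0.0, -1.0]]
force: [-0.1, -0.6, -1.6]
gripper_width: 0.0638
finger_force: 66.4
```

Run:
```python
from m import *
S=manip.state();R=np.array(S['orientation']);d=np.array([.5452,.0445,.023])-S['eef_pos'];print(R.T@d*1000,S['eef_pos'],S['gripper_width'])
```

```text
[ 0.7684  0.8678 94.2592] [0.5444 0.0438 0.1173] 0.06377112225081694
```

servo_tool(
  claw=[55, 55, 55, 55, 55, 55, 55, 55, 55, 55],
  offset=[
    [0.8, 0.9, 10],
    [0, 0, 20],
    [0, 0, 20],
    [0, 0, 20],
    [0, 0, 15],
    [0, 0, 9],
    [0, 0, 0],
    [0, 0, 0],
    [0, 0, 0],
    [0, 0, 0],
  ],
  spin=[0, 0, 0, 0, 0, 0, 0, 0, 0, 0],
)

```text
time_s: 34.6
eef_pos: [0.5461, 0.0456, 0.0242]
orientation: [[-0.001, 1.0, 0.002], [1.0, 0.001, 0.0], [0.0, 0.002, -1.0]]
force: [0.5, 0.5, -2.4]
gripper_width: 0.0636
finger_force: 66.4
```

servo_tool(
  claw=[55, 55, 55, 55, 55, 55, 85, 85, 85, 85],
  offset=[
    [0, 0, 1],
    [0, 0, 1],
    [0, 0, 1],
    [0, 0, 1],
    [0, 0, 0.5],
    [0, 0, 0],
    [0, 0, 0],
    [0, 0, 0],
    [0, 0, 0],
    [0, 0, 0],
  ],
  spin=[0, 0, 0, 0, 0, 0, 0, 0, 0, 0],
)

```text
time_s: 35.6
eef_pos: [0.5455, 0.0456, 0.0191]
orientation: [[-0.001, 1.0, 0.0], [1.0, 0.001, 0.0], [0.0, 0.0, -1.0]]
force: [0.9, -0.3, 0.5]
gripper_width: 0.085
finger_force: 0.0
```

servo_tool(
  claw=[85, 85, 85, 85, 85, 85, 85, 85, 85, 85],
  offset=[
    [0, 0, -10],
    [0, 0, -20],
    [0, 0, -30],
    [0, 0, -30],
    [20, 0, -20],
    [40, -5, 0],
    [40, -5, 0],
    [40, -5, 0],
    [40, -5, 0],
    [40, -5, 0],
  ],
  spin=[0, 0, 0, 0, 0, 0, 0, 0, 0, 0],
)

```text
time_s: 36.6
eef_pos: [0.5199, 0.2672, 0.1299]
orientation: [[-0.001, 1.0, 0.001], [1.0, 0.001, 0.0], [0.0, 0.001, -1.0]]
force: [0.0, -1.2, 0.5]
gripper_width: 0.0846
finger_force: 0.0
```

Run:
```python
from m import *
t0=cv2.imread('pics/t0.png')
hs=cv2.cvtColor(t0,cv2.COLOR_BGR2HSV)
q,a,b=poly('top',t0,(181,194),[0,110,60],[12,255,255],r=32,k=8)
P=onplane('top',q,.007)[:,:2]
h=cv2.minAreaRect((P*1000).astype(np.float32));print(h)
E=onplane('top',[[155.9,190.4],[206.8,197.5]],.007);print(E,E.mean(0),np.linalg.norm(E[0]-E[1]),np.degrees(np.arctan2(*(E[0]-E[1])[1::-1])))
t=grab('top','t9.png')
cv2.imwrite('pics/t9c.png',cv2.resize(t[150:225,265:355],None,fx=8,fy=8,interpolation=cv2.INTER_CUBIC))
print(manip.state()['eef_pos'])
```

```text
((502.0213623046875, 417.9332275390625), (180.4419708251953, 14.956510543823242), 88.46083068847656)
[[0.5042 0.5104 0.007 ]
 [0.4988 0.3265 0.007 ]] [0.5015 0.4184 0.007 ] 0.18398577339135003 88.31838058070275
[0.5194 0.273  0.1301]
```

View pics/t9c.png

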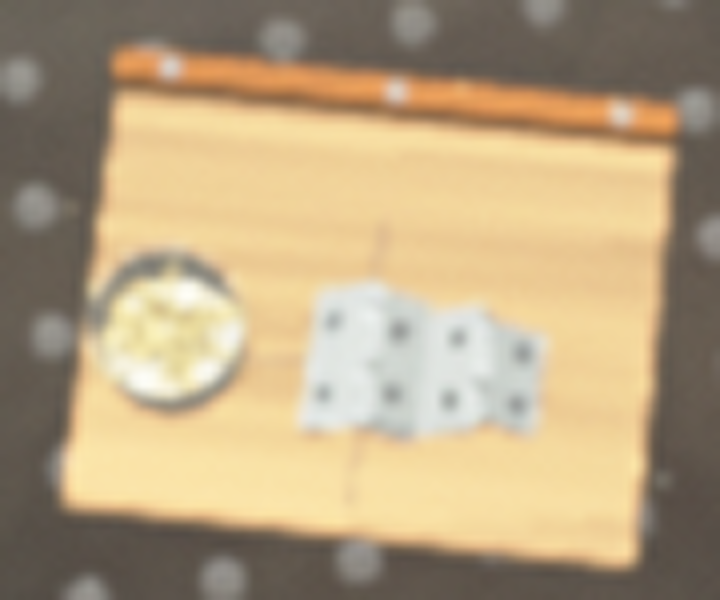

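Tub stands left of the long angle, trough nested in the W between the ridges. Next the pencil.

servo_tool(
  claw=[60, 40, 30, 30, 30, 30, 30, 30, 30, 30],
  offset=[
    [35, -5, 0],
    [40, -5, 0],
    [40, -5, 0],
    [24, -3, 0],
    [10, 0, 0],
    [0, 0, 20],
    [0, 0, 30],
    [0, 0, 30],
    [0, 0, 10],
    [0, 0, 0],
  ],
  spin=[0.8, 0.8, 0, 0, 0, 0, 0, 0, 0, 0],
)

```text
time_s: 37.65
eef_pos: [0.5038, 0.4132, 0.0377]
orientation: [[0.028, 1.0, -0.003], [1.0, -0.028, -0.002], [-0.002, -0.003, -1.0]]
force: [0.8, -0.8, -0.2]
gripper_width: 0.0301
finger_force: 0.0
```

Run:
```python
from m import *
S=manip.state();R=np.array(S['orientation']);d=np.array([.5016,.4215,.003])-S['eef_pos'];print(R.T@d*1000,S['eef_pos'],S['gripper_width'])
g=lambda l:(np.array(l)+.5)/8-.5+[265,150]
print(onplane('top',g([[170,328],[170,252],[170,408],[95,328],[247,328]]),.058))
```

```text
[ 8.2878 -2.3575 34.6675] [0.5038 0.4132 0.0377] 0.030079009038539113
[[0.5427 0.0477 0.058 ]
 [0.5758 0.052  0.058 ]
 [0.5081 0.0433 0.058 ]
 [0.5391 0.0794 0.058 ]
 [0.5463 0.0152 0.058 ]]
```

servo_tool(
  claw=[30, 30, 30, 30, 30, 30, 30, 30, 30, 30],
  offset=[
    [4, -2.4, 0],
    [4, 0, 10],
    [0, 0, 10],
    [0, 0, 8],
    [0, 0, 0],
    [0, 0, 0],
    [0, 0, 0],
    [0, 0, 0],
    [0, 0, 0],
    [0, 0, 0],
  ],
  spin=[0, 0, 0, 0, 0, 0, 0, 0, 0, 0],
)

```text
time_s: 38.65
eef_pos: [0.5027, 0.423, 0.0112]
orientation: [[0.027, 1.0, 0.0], [1.0, -0.027, 0.0], [0.0, 0.0, -1.0]]
force: [0.5, -0.4, -0.4]
gripper_width: 0.0298
finger_force: 0.0
```

servo_tool(
  claw=[30, 30, 30, 15, 5, 3, 3, 3, 3, 3],
  offset=[
    [-1, -1, 4],
    [0, 0, 4],
    [0, 0, 0],
    [0, 0, 0],
    [0, 0, 0],
    [0, 0, 0],
    [0, 0, 0],
    [0, 0, 0],
    [0, 0, 0],
    [0, 0, 0],
  ],
  spin=[0, 0, 0, 0, 0, 0, 0, 0, 0, 0],
)

```text
time_s: 39.65
eef_pos: [0.5016, 0.422, 0.0031]
orientation: [[0.027, 1.0, 0.0], [1.0, -0.027, 0.0], [0.0, 0.0, -1.0]]
force: [-0.3, 0.3, -0.1]
gripper_width: 0.0062
finger_force: 60.2
```

servo_tool(
  claw=[3, 3, 3, 3, 3, 3, 3, 3, 3, 3],
  offset=[
    [0, 0, -10],
    [0, 0, -30],
    [0, 0, -40],
    [0, 0, -30],
    [-20, 10, 0],
    [-40, 15, 0],
    [-40, 18, 0],
    [-40, 18, 0],
    [-40, 18, 0],
    [-40, 18, 0],
  ],
  spin=[0, 0, 0, 0, -0.8, -0.8, 0, 0, 0, 0],
)

```text
time_s: 40.65
eef_pos: [0.5981, 0.1999, 0.1138]
orientation: [[-0.001, 1.0, 0.001], [1.0, 0.001, 0.0], [0.0, 0.001, -1.0]]
force: [1.2, 0.1, -0.8]
gripper_width: 0.0062
finger_force: 60.2
```

servo_tool(
  claw=[3, 3, 3, 3, 3, 3, 3, 3, 3, 3],
  offset=[
    [-40, 10, 0],
    [-40, 5, 0],
    [-40, 0, 0],
    [-40, 0, 0],
    [-40, 0, 0],
    [-20, 0, 0],
    [-10, 0, 0],
    [0, 0, 0],
    [0, 0, 0],
    [0, 0, 0],
  ],
  spin=[0, 0, 0, 0, 0, 0, 0, 0, 0, 0],
)

```text
time_s: 41.65
eef_pos: [0.6126, -0.0271, 0.113]
orientation: [[-0.002, 1.0, -0.0], [1.0, 0.002, 0.001], [0.001, -0.0, -1.0]]
force: [-1.0, 0.1, -0.7]
gripper_width: 0.0057
finger_force: 60.2
```

Run:
```python
from m import *
S=manip.state();R=np.array(S['orientation']);d=np.array([.618,-.0347,.03])-S['eef_pos'];print(R.T@d*1000,S['eef_pos'],S['gripper_width'],R[:,1])
```

```text
[-7.6695  5.4103 82.9719] [ 0.6126 -0.0271  0.113 ] 0.00568560074400625 [ 1.      0.0019 -0.0002]
```

servo_tool(
  claw=[3, 3, 3, 3, 3, 3, 3, 3, 3, 3],
  offset=[
    [-7.7, 5.4, 0],
    [0, 0, 0],
    [0, 0, 15],
    [0, 0, 20],
    [0, 0, 20],
    [0, 0, 15],
    [0, 0, 13],
    [0, 0, 0],
    [0, 0, 0],
    [0, 0, 0],
  ],
  spin=[0, 0, 0, 0, 0, 0, 0, 0, 0, 0],
)

```text
time_s: 42.65
eef_pos: [0.6189, -0.0363, 0.0307]
orientation: [[-0.001, 1.0, 0.001], [1.0, 0.001, -0.0], [-0.0, 0.001, -1.0]]
force: [0.9, -0.2, -0.3]
gripper_width: 0.0064
finger_force: 60.2
```

Run:
```python
from m import *
S=manip.state();R=np.array(S['orientation']);d=np.array([.618,-.0347,.0145])-S['eef_pos'];print(R.T@d*1000,S['eef_pos'])
t=grab('top');s=grab('side')
q,a,b=poly('side',s,tuple(int(v) for v in proj('side',[S['eef_pos']])[0]),[0,110,60],[9,255,255],r=34,k=6)
E=q[[q[:,0].argmin(),q[:,0].argmax(),q[:,1].argmin(),q[:,1].argmax()]];print(E,onplane('side',E,S['eef_pos'][2]+.003),onplane('side',q,.033).mean(0))
```

```text
[ 1.5984 -0.9301 16.2107] [ 0.6189 -0.0363  0.0307]Traceback (most recent call last):
  File "<stdin>", line 4, in <module>
  File "m.py", line 27, in poly
    q=max(cv2.findContours(m,0,2)[0],key=cv2.contourArea)
ValueError: max() iterable argument is empty
```

Place and release, then check from the top.

servo_tool(
  claw=[3, 3, 3, 3, 3, 3, 3, 3, 3, 3],
  offset=[
    [1.6, -0.9, 5],
    [0, 0, 5],
    [0, 0, 4],
    [0, 0, 2],
    [0, 0, 1],
    [0, 0, 0.5],
    [0, 0, 0],
    [0, 0, 0],
    [0, 0, 0],
    [0, 0, 0],
  ],
  spin=[0, 0, 0, 0, 0, 0, 0, 0, 0, 0],
)

```text
time_s: 43.75
eef_pos: [0.6168, -0.0345, 0.0129]
orientation: [[-0.001, 1.0, -0.001], [1.0, 0.001, 0.0], [0.0, -0.001, -1.0]]
force: [-2.3, 0.3, 6.9]
gripper_width: 0.0059
finger_force: 61.1
```

servo_tool(
  claw=[15, 30, 30, 30, 30, 30, 30, 30, 30, 30],
  offset=[
    [0, 0, 0],
    [0, 0, 0],
    [0, 0, 0],
    [0, 0, 0],
    [0, 0, -10],
    [0, 0, -25],
    [0, 0, -35],
    [0, 0, -40],
    [0, 0, -20],
    [0, 0, 0],
  ],
  spin=[0, 0, 0, 0, 0, 0, 0, 0, 0, 0],
)

```text
time_s: 44.75
eef_pos: [0.62, -0.035, 0.147]
orientation: [[-0.001, 1.0, 0.008], [1.0, 0.001, -0.001], [-0.001, 0.008, -1.0]]
force: [1.0, -0.5, 0.4]
gripper_width: 0.0301
finger_force: 0.0
```

servo_tool(
  claw=[30, 30, 30, 30, 30, 30, 30, 30, 30, 30],
  offset=[
    [40, -5, 0],
    [40, -5, 0],
    [40, -5, 0],
    [40, -5, 0],
    [40, -5, 0],
    [40, -5, 0],
    [40, -5, 0],
    [40, 0, 0],
    [20, 0, 0],
    [0, 0, 0],
  ],
  spin=[0, 0, 0, 0, 0, 0, 0, 0, 0, 0],
)

```text
time_s: 45.75
eef_pos: [0.5813, 0.3078, 0.1417]
orientation: [[-0.004, 1.0, -0.001], [1.0, 0.004, 0.0], [0.0, -0.001, -1.0]]
force: [-0.2, -0.6, -1.0]
gripper_width: 0.0303
finger_force: 0.0
```

Run:
```python
from m import *
t=grab('top','t10.png')
cv2.imwrite('pics/t10c.png',cv2.resize(t[150:225,265:355],None,fx=8,fy=8,interpolation=cv2.INTER_CUBIC))
print(manip.state()['eef_pos'])
```

```text
[0.5814 0.3059 0.1416]
```

View pics/t10c.png

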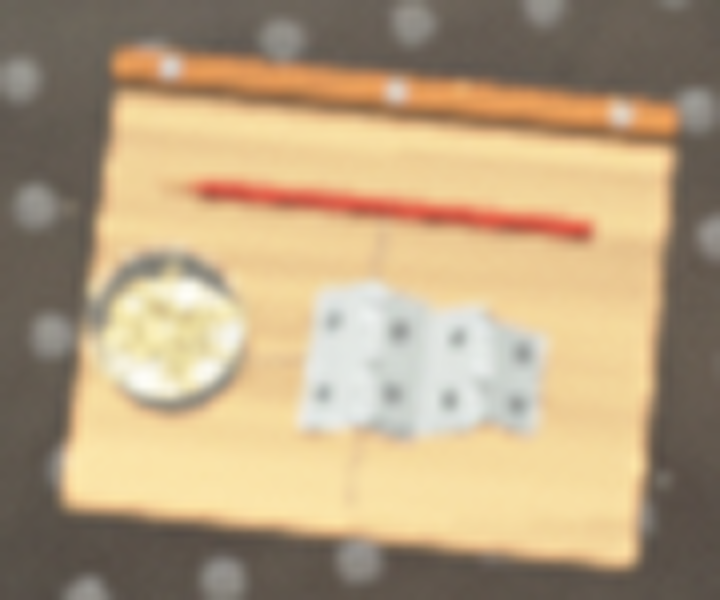

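Everything is in place: pencil from px (162,187) to (594,231) in the crop, parallel to the strip and about 3 mm off centre; the tub, the angles and the trough sit as asked. Handing in.

```bash
python3 -c "
from workcell import manip
print(manip.sign_off())"
```

```text
the job is handed in; nothing more can be done
None
```

The fitting kit is set out as asked and handed in at about 46 s; by the camera the two roof angles are about 1.5 mm apart, the tub about 2.4 cm clear of the long angle, and the pencil about 3 mm left of centre.

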